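Raise the extraction hood's window to its working height

ROBOT

A 7-joint arm with a two-finger parallel gripper is mounted at the origin on the work surface. World frame = base frame: x ahead of the robot, y to its left, z up, the work surface at z = 0. Lengths are in m, angles in rad, forces in N, time in s.
With the tool pointing down it reaches from about 0.35 to 0.9 m from the base axis. Payload 19.9 kg.
Tool frame: the origin (TCP) lies at the very end of the fingers, on their centre line; the grasp point (between the pads) lies 19 mm behind it; z points along the fingers, y is the direction in which the jaws open and shut (so a half turn about z gives the same grasp; the last joint's range is limited). The gripper opens to 85 mm and grips with 20 to 120 N. Pads are 22 mm wide; open, the fingers measure 114 mm over their backs; the gripper's body (76 mm by 85 mm) begins 54 mm behind the grasp point. The pads swing forward as they close: fully open they stand 13 mm farther back than shut.
Start: joints at [1.169, 0.417, -0.01, 1.614, 0.005, 1.111, -0.053], TCP at [0.22, -0.585, 0.231] pointing down, gripper open.
Joint ranges: [-2.81, 2.81], [-0.39, 2.02], [-1.27, 1.25], [0.06, 2.57], [-1.19, 4.33], [0.19, 2], [-2.82, 2.82]. Speed limits (rad/s): [1.89, 1.89, 2.39, 2.39, 3.01, 3.01, 3.01].

INTERFACE

Orientations are given as a rotation vector (axis times angle).
In Python, from workcell import robot gives the robot as it stands.
- The arm moves only by the tool servo_tool, never from a script. Its arguments are lists of equal length, an entry for each row: "translation": the shift along the tool's x, y, z in units of 25 mm (1.0 is 25 mm), a list of three; "angular": the turn, a rotation vector about the tool's x, y, z in units of 5 degrees (1.0 is 5 degrees), a list of three; "grip": the opening, from 0 (shut) to 1 (fully open). In form: {"translation": [[tx, ty, tz], ...], "angular": [[ax, ay, az], ...], "grip": [grip, ...]}. A call has 1 to 10 rows; each row is the pose to reach, as a shift and turn from the pose measured when the call began, along the tool's axes at that moment; what a row does not reach only later rows make up. A row lasts 1/12 s, in which the tool goes at most 41.7 mm and 7.16 degrees, less where a joint would pass 70% of its speed; a pose out of reach is approached as far as the arm can. A call with a gripper value outside its range is refused whole. The fingers move at their own pace and stop on an object; the grip force is fixed at half the most. Time passes only in rows, so rows that repeat a pose let the fingers close. It gives the time, the measured TCP pose, the force and the opening at its end, in the units of the state.
- robot.state(): the state, without advancing time (a new reading comes with each control period).
- robot.read_camera(name): name is "scene" or "top"; returns a dict with "pixels" (384x512x3 uint8, red, green, blue), "z_map" (384x512 float32, m along the optical axis (not along the pixel's ray), 0 where there is no reading), "fov_y" (degrees; the focal length in pixels is half the picture's height over the tangent of half this angle, whatever the lens; pixels are square), "cx", "cy" (the principal point, pixels), "world_from_camera" (4x4, takes a point from camera to world coordinates). Camera axes: x right, y up, looking along -z (the intrinsics and any distortion apply to the point x, -y, -z); pixel columns grow to the right and rows downward; lengths in m; the calibration is good to about 2 mm. A picture is of the moment at which its call begins.
- robot.hand_in(): hands the job in, once; it reports no verdict.
The state is a dict: "time_s": time; "joint_pos": joint angles; "qd": joint speeds; "effort": joint torques, N m; "tcp_pos": TCP position; "tool_rot": TCP orientation; "ft_force": force on the tool from outside, world axes, zero at the start; "ft_torque": the same for the moment, N m; "gripper_width": finger opening in m.
Only numpy, scipy, OpenCV 4.12 (cv2) and the standard library are available. Lean on these libraries where they do the work, as an engineer would, in place of code of your own. Each camera call takes 0.05 s, during which the arm holds its last target.

TASK

Open the bench extraction hood for gluing: with the fingers, push its sliding window up from beneath the lip along its lower edge until the underside of the lip is level with the points of the two black pointer clips on the posts, not past them. Only push the lip, do not pinch it; then take the hand away and leave the window standing at the marks. Leave the bottle and the spool in front of the hood and the things inside it as they stand.

Things in the scene. Friction and masses are not known exactly. Their poses are not given: they have to be found in the camera images.
- sash (a joint): height of the window above closed, m, 0 to 0.22 (top stop). It slides straight up between two posts, balanced by counterweights in tubes beside the posts, and stays wherever it is left; a steady push of 3 to 6 N moves it up or down, and at 0.1 m/s or slower it hardly coasts.
- lip_edge (a point): middle of the front lower edge of the window's lip: a level aluminium flange, 400 mm long (along y), sticking out 40 mm towards the robot (-x; +x points into the hood, z up), 7 mm thick at the front. Its flat underside, at this height, is the window's lower edge, 90 to 130 mm above the bench at the start. Nothing stands before or under the lip within 170 mm of its middle, save hood parts.
- lip_top (a point): middle of the lip's upper side, 26 mm behind lip_edge and 13 mm higher (the flange is 13 mm thick from 12 mm behind its front edge). Behind it stands the window's bottom rail, 37 mm high above the underside, and the clear pane. Below the window are the hood's tray (12 mm high) and a rounded steel sill (top 40 mm above the bench), beginning 32 and 40 mm behind the lip's front edge.
- mark_left (a point): point of the left (+y) pointer clip: the height to which the lip's underside is to be raised, 180 to 255 mm above the bench. The clips are black blocks, 40 wide, 26 high, standing out 22 mm from the fronts of the two posts, each with a flat triangular point turned inward, half-way up the block, 205 mm from the window's middle, 5 mm beyond the lip's end. Axes as lip_edge.
- mark_right (a point): point of the right pointer clip (-y side), at the same height as the left.
- hood: the extraction hood, fixed to the bench: aluminium posts, clear panels, sloping back, 500 mm wide (564 mm over the counterweight tubes), 270 mm deep at the foot, 580 mm high. Origin on the bench, in the middle of the front faces of the posts; x points into the hood, away from the robot, z up. The lip's front edge lies at x = -0.032 in this frame.
- adhesive: white capped bottle, diameter 52 mm, 125 mm high, standing loose on the bench in front of the hood towards one end of the lip; to be left alone. Origin in the centre of its foot.
- spool: black flanged spool, diameter 72 mm, 50 mm high, standing loose on the bench in front of the hood towards the other end; to be left alone. Origin in the centre of its foot.
- pot: open steel pot, diameter 68 mm, 62 mm high, loose on the tray inside the hood; to be left alone. Origin in the centre of its foot.
- bracket: aluminium block 50 x 100 x 24 mm, loose on the tray inside the hood; to be left alone. Origin in the centre of its underside.

How it is judged:
On the way, in this order (a step that is already met when the one before it is completed fails the run):
1. the fingers push against the lip along the window's lower edge (contact force between the fingers and sash_c4 above 1 N), for 0.1 s.
2. the underside of the lip is level with the pointer clips, within 8 mm (z of lip_edge in the frame of mark_left between -0.008 and 0.008 m), for 0.2 s.
At the end, for the whole second after the job is handed in: The window stands still with the underside of its lip within 8 mm of the height of the pointer clips, and the bottle, spool, pot and block stand within 20 mm of where they were, upright (all of step 2 and velocity of joint sash between -0.005 and 0.005 m/s and distance of each of adhesive, spool, pot, bracket from where it was at the start of the episode below 0.02 m and angle between each of adhesive, spool, pot, bracket's own z axis and vertical below 0.2 rad); the robot touches nothing.
It fails at once if the window is pushed more than 25 mm above the marks (z of lip_edge in the frame of mark_left above 0.025 m).
It fails at once if the lip is pinched: the fingers press its underside and its upper side at once (contact force between the fingers and sash_c4 above 1 N and (contact force between the fingers and sash_c5 above 1 N or contact force between the fingers and sash_c6 above 1 N)).
It fails at once if a bystander is lifted, shifted by more than 20 mm or tipped (distance of any of adhesive, spool, pot, bracket from where it was at the start of the episode above 0.02 m or angle between any of adhesive, spool, pot, bracket's own z axis and vertical above 0.3 rad).
It also fails if it takes over 45 s, if anything falls off the work surface, if the arm or the gripper's body presses on something with over 40 N, if the wrist force passes 120 N, or if a joint passes its speed limit or range.

## Working session

There is one attempt and no reset: what is moved stays moved. The work goes in short steps, Python scripts to look and compute and a tool call to move; the robot and the scene stay as the last step left them, time stands still between calls to the robot, and variables do not carry over. Pictures are saved under pics/ and viewed, and the job is handed in when it is done.

Besides the shell and the picture viewer there is one more tool, called after "Emit:" as name(argument=value, ...), one argument or row to a line, values as JSON. servo_tool: Moves the arm, as the interface text tells. Its arguments: {"type":"object","properties":{"translation":{"type":"array","items":{"type":"array","items":{"type":"number"}}},"angular":{"type":"array","items":{"type":"array","items":{"type":"number"}}},"grip":{"type":"array","items":{"type":"number"}}},"required":["translation","angular","grip"]}

```bash
mkdir -p pics; ls; cat > h.py <<'E'
import numpy as np, cv2
from workcell import robot
def cam(n,tag):
    d=robot.read_camera(n); np.savez(f'{tag}.npz',**d)
    cv2.imwrite(f'pics/{tag}.png',cv2.cvtColor(d['pixels'],cv2.COLOR_RGB2BGR)); return d
def P(d,u,v,z=None):
    H=384; f=H/2/np.tan(np.radians(float(d['fov_y']))/2)
    z=d['z_map'][int(v),int(u)] if z is None else z
    p=np.array([(u-d['cx'])/f*z,-(v-d['cy'])/f*z,-z,1]); return (d['world_from_camera']@p)[:3]
def cloud(d):
    H=384; f=H/2/np.tan(np.radians(float(d['fov_y']))/2)
    v,u=np.mgrid[0:384,0:512]; z=d['z_map']
    p=np.stack([(u-d['cx'])/f*z,-(v-d['cy'])/f*z,-z,np.ones_like(z)],-1)
    return p@d['world_from_camera'].T
E
python3 - <<'E'
from h import *
for n in('scene','top'):
    d=cam(n,n+'0'); print(n,[k for k in d],d['fov_y'],d['cx'],d['cy'],d['world_from_camera'].round(3).tolist())
print(robot.state())
E
```

```text
pics
scene ['pixels', 'z_map', 'fov_y', 'cx', 'cy', 'world_from_camera'] 47.980825946358266 252.54123821733256 191.00245714022 [[-0.709, 0.679, -0.193, 0.477], [-0.706, -0.68, 0.201, 0.257], [0.005, 0.279, 0.96, 1.105], [0.0, 0.0, 0.0, 1.0]]
top ['pixels', 'z_map', 'fov_y', 'cx', 'cy', 'world_from_camera'] 47.84935725382374 256.55825293314683 190.10360432011612 [[-0.021, 0.981, -0.193, 0.447], [-1.0, -0.023, -0.008, 0.034], [-0.012, 0.192, 0.981, 1.27], [0.0, 0.0, 0.0, 1.0]]
{'time_s': 0.1, 'joint_pos': array([ 1.16950938,  0.41789363, -0.01028248,  1.61412406,  0.00470895,
        1.11070203, -0.05297973]), 'qd': array([-0.00104274, -0.00162443,  0.0004992 , -0.00137128, -0.00092003,
        0.00121868, -0.0004153 ]), 'effort': array([ 1.57841692e-03, -8.65822792e+01,  6.80213571e-01, -4.35641313e+01,
        1.92169222e-02,  4.87257581e-03, -1.22544662e-05]), 'tcp_pos': array([ 0.21991221, -0.58469291,  0.23073158]), 'tool_rot': array([-3.08984614e+00, -5.61939385e-01,  4.67015123e-04]), 'ft_force': array([ 0.22784341, -0.16130966,  0.26653918]), 'ft_torque': array([-0.02495232,  0.05474942, -0.02090261]), 'gripper_width': 0.08533658742937351}
```

View pics/scene0.png

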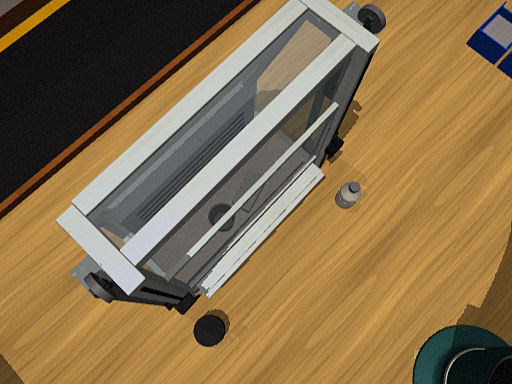

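View pics/top0.png

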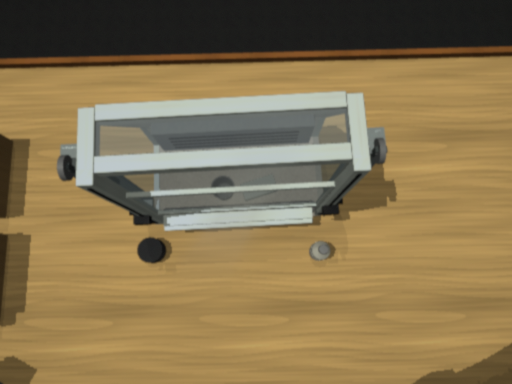

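The hood faces the robot. In the top picture the lip runs (167,225) to (313,218), with the clips at (143,219) and (330,210), the spool at (152,250) and the bottle at (321,251). In the scene picture the clips are at (187,302) and (335,148). Next I measure these points from depth.

```bash
python3 - <<'E'
from h import *
for n,boxes in (('scene',[(150,250,250,340),(300,100,370,200)]),('top',[(120,195,190,265),(290,190,350,265)])):
    d=dict(np.load(n+'0.npz'))
    im=cv2.imread(f'pics/{n}0.png')
    out=[cv2.resize(im[b[1]:b[3],b[0]:b[2]],(390,500),interpolation=cv2.INTER_NEAREST) for b in boxes]
    cv2.imwrite(f'pics/{n}0z.png',np.hstack(out))
d=dict(np.load('top0.npz')); c=cloud(d)
for nm,(u,v) in dict(spool=(152,250),bottle=(321,251),lipL=(175,226),lipM=(240,222),lipR=(305,219)).items():
    print(nm,P(d,u,v).round(4))
for u in (180,240,300):
    print(u); [print(v,c[v,u,:3].round(4),d['pixels'][v,u]) for v in range(200,236)]
E
```

```text
spool [0.5219 0.3403 0.0507]
bottle [ 0.5052 -0.1224  0.1239]
lipL [0.581  0.2649 0.1102]
lipM [0.5878 0.0896 0.1111]
lipR [ 0.5924 -0.0857  0.1083]
180
200 [0.6161 0.2143 0.3121] [107 107 100]
201 [0.6156 0.2162 0.3019] [107 107  99]
202 [0.6164 0.2196 0.2838] [106 107  99]
203 [0.6158 0.2214 0.2738] [107 107 100]
204 [0.6157 0.224  0.2601] [109 108 100]
205 [0.6152 0.2261 0.2484] [107 107  99]
206 [0.6158 0.2295 0.2303] [100 100  93]
207 [0.6158 0.2324 0.2147] [86 87 82]
208 [0.6151 0.2345 0.2035] [74 77 74]
209 [0.6152 0.2376 0.1865] [83 88 84]
210 [0.6151 0.2407 0.17  ] [ 97 102  97]
211 [0.6145 0.2432 0.1569] [101 106  99]
212 [0.6146 0.2466 0.1384] [ 95 100  93]
213 [0.6117 0.2462 0.1401] [88 92 85]
214 [0.6118 0.2497 0.1212] [109 114 109]
215 [0.6099 0.2508 0.1154] [152 159 157]
216 [0.6071 0.2507 0.1156] [182 192 193]
217 [0.6043 0.2506 0.1162] [191 201 202]
218 [0.4469 0.034  1.2699] [191 202 203]
219 [0.5993 0.2511 0.1131] [191 202 204]
220 [0.5965 0.2508 0.1144] [192 202 204]
221 [0.5938 0.2508 0.114 ] [192 202 204]
222 [0.5906 0.2501 0.1177] [191 201 204]
223 [0.5883 0.25
[... 2929 characters left out ...]
 [ 0.5898 -0.072   0.11  ] [183 193 181]
221 [ 0.5868 -0.0716  0.1126] [188 198 185]
222 [ 0.5843 -0.0717  0.1106] [174 182 168]
223 [ 0.5819 -0.0718  0.1085] [140 142 127]
224 [ 0.5916 -0.0817 -0.0011] [106  96  73]
225 [ 0.5889 -0.0817 -0.003 ] [105  86  53]
226 [ 0.5861 -0.0817 -0.0042] [133 109  67]
227 [ 0.5825 -0.081   0.0018] [158 130  79]
228 [ 0.5801 -0.0815 -0.0041] [161 133  81]
229 [ 0.5771 -0.0813 -0.0035] [157 129  78]
230 [ 0.5738 -0.0808  0.0008] [154 126  77]
231 [ 0.5707 -0.0806  0.002 ] [155 127  78]
232 [ 0.5679 -0.0805  0.0011] [156 128  78]
233 [ 0.565  -0.0804  0.0007] [158 130  79]
234 [ 0.5624 -0.0806 -0.0026] [158 130  79]
235 [ 0.5593 -0.0803 -0.0007] [157 129  79]
```

```bash
python3 - <<'E'
from h import *
for n,regs in (('top',[(130,160,208,228),(318,346,200,220)]),('scene',[(165,205,285,315),(320,350,130,165)])):
    d=dict(np.load(n+'0.npz')); c=cloud(d); px=d['pixels'].astype(int).sum(-1)
    for (a,b,e,f) in regs:
        m=np.zeros(px.shape,bool); m[e:f,a:b]=1; m&=(px<110)&(c[...,2]>.1)
        q=c[m][:,:3]; print(n,(a,b),len(q)); 
        if len(q):
            print(np.percentile(q,[0,2,10,50,90,98,100],axis=0).round(4)); print(np.histogram(q[:,2],bins=np.arange(.1,.4,.01)))
E
```

```text
top (130, 160) 143
[[0.4469 0.034  0.1077]
 [0.5801 0.3041 0.1728]
 [0.5828 0.3135 0.1899]
 [0.5907 0.328  0.1972]
 [0.5984 0.3429 0.2323]
 [0.5996 0.3474 0.3009]
 [0.6001 0.3482 1.2699]]
(array([  1,   0,   0,   0,   0,   0,   0,   5,   9, 102,   7,   3,   1,
         2,   2,   1,   1,   2,   2,   1,   3,   0,   0,   0,   0,   0,
         0,   0,   0,   0]), array([0.1 , 0.11, 0.12, 0.13, 0.14, 0.15, 0.16, 0.17, 0.18, 0.19, 0.2 ,
       0.21, 0.22, 0.23, 0.24, 0.25, 0.26, 0.27, 0.28, 0.29, 0.3 , 0.31,
       0.32, 0.33, 0.34, 0.35, 0.36, 0.37, 0.38, 0.39, 0.4 ]))
top (318, 346) 163
[[ 0.4469 -0.1699  0.1799]
 [ 0.5936 -0.1678  0.1872]
 [ 0.5954 -0.1577  0.1917]
 [ 0.6055 -0.1402  0.1964]
 [ 0.615  -0.1235  0.2011]
 [ 0.6249 -0.1206  0.2784]
 [ 0.6284  0.034   1.2699]]
(array([  0,   0,   0,   0,   0,   0,   0,   1,   9, 133,   4,   3,   3,
         0,   2,   2,   0,   2,   2,   0,   0,   0,   0,   0,   0,   0,
         0,   0,   0,   0]), array([0.1 , 0.11, 0.12, 0.13, 0.14, 0.15, 0.16, 0.17, 0.18, 0.19, 0.2 ,
       0.21, 0.22, 0.23, 0.24, 0.25, 0.26, 0.27, 0.28, 0.29, 0.3 , 0.31,

[... 529 characters left out ...]
, 0.25, 0.26, 0.27, 0.28, 0.29, 0.3 , 0.31,
       0.32, 0.33, 0.34, 0.35, 0.36, 0.37, 0.38, 0.39, 0.4 ]))
scene (320, 350) 263
[[ 0.4766 -0.1715  0.1011]
 [ 0.5929 -0.1612  0.1142]
 [ 0.5941 -0.1558  0.185 ]
 [ 0.6062 -0.1362  0.197 ]
 [ 0.6143 -0.1214  0.2215]
 [ 0.6156 -0.1147  0.2631]
 [ 0.6222  0.2568  1.1048]]
(array([  5,   2,   3,   2,   0,   0,   0,   6,  29, 172,  11,   6,   6,
         3,   5,   5,   5,   2,   0,   0,   0,   0,   0,   0,   0,   0,
         0,   0,   0,   0]), array([0.1 , 0.11, 0.12, 0.13, 0.14, 0.15, 0.16, 0.17, 0.18, 0.19, 0.2 ,
       0.21, 0.22, 0.23, 0.24, 0.25, 0.26, 0.27, 0.28, 0.29, 0.3 , 0.31,
       0.32, 0.33, 0.34, 0.35, 0.36, 0.37, 0.38, 0.39, 0.4 ]))
```

Emit:
servo_tool(
  translation=[
    [18.1,-22,-4],
    [18.1,-22,-4],
    [18.1,-22,-4],
    [18.1,-22,-4],
    [18.1,-22,-4],
    [18.1,-22,-4],
    [18.1,-22,-4],
    [18.1,-22,-4],
    [18.1,-22,-4],
    [18.1,-22,-4],
  ],
  angular=[
    [0,0,-14.2],
    [0,0,-14.2],
    [0,0,-14.2],
    [0,0,-14.2],
    [0,0,-14.2],
    [0,0,-14.2],
    [0,0,-14.2],
    [0,0,-14.2],
    [0,0,-14.2],
    [0,0,-14.2],
  ],
  grip=[0,0,0,0,0,0,0,0,0,0],
)

```text
time_s: 0.93
tcp_pos: [0.3531, -0.1924, 0.2894]
tool_rot: [-2.182, -2.259, 0.0]
ft_force: [2.1, -0.3, -0.3]
gripper_width: -0.0001
```

```bash
cat >> h.py <<'E'
from scipy.spatial.transform import Rotation as Ro
def st():
    s=robot.state(); R=Ro.from_rotvec(s['tool_rot']).as_matrix()
    open('log.txt','a').write(repr([list(s['joint_pos']),list(s['tcp_pos']),list(s['tool_rot'])])+'\n')
    print('t',s['time_s'],'q',s['joint_pos'].round(3),'p',s['tcp_pos'].round(4),'F',s['ft_force'].round(1),'w',round(s['gripper_width'],4)); print(R.round(3)); return s,R
def delta(p): # world delta to tool units
    s,R=st(); print('units',(R.T@(np.array(p)-s['tcp_pos'])/.025).round(2))
E
python3 -c "
from h import *
delta([.45,.09,.33])"
```

```text
t 0.9333 q [ 0.86  -0.045 -0.421  2.036 -0.02   1.147  0.482] p [ 0.3531 -0.1924  0.2894] F [ 2.1 -0.3 -0.3] w -0.0001
[[-0.034  0.999 -0.001]
 [ 0.999  0.034  0.001]
 [ 0.001 -0.001 -1.   ]]
units [11.16  4.26 -1.62]
```

Emit:
servo_tool(
  translation=[
    [11.2,4.3,-1.6],
    [11.2,4.3,-1.6],
    [11.2,4.3,-1.6],
    [11.2,4.3,-1.6],
    [11.2,4.3,-1.6],
    [11.2,4.3,-1.6],
    [11.2,4.3,-1.6],
    [11.2,4.3,-1.6],
    [11.2,4.3,-1.6],
    [11.2,4.3,-1.6],
  ],
  angular=[
    [0,0,0],
    [0,0,0],
    [0,0,0],
    [0,0,0],
    [0,0,0],
    [0,0,0],
    [0,0,0],
    [0,0,0],
    [0,0,0],
    [0,0,0],
  ],
  grip=[0,0,0,0,0,0,0,0,0,0],
)

```text
time_s: 1.77
tcp_pos: [0.4508, 0.0915, 0.3292]
tool_rot: [-2.18, -2.26, 0.001]
ft_force: [0.5, -0.3, -0.4]
gripper_width: -0.0001
```

```bash
python3 -c "
from h import *
delta([.45,.09,.33])"
```

```text
t 1.7667 q [ 0.513  0.07  -0.809  1.852  0.052  1.243 -0.276] p [0.4508 0.0915 0.3292] F [ 0.5 -0.3 -0.4] w -0.0001
[[-0.036  0.999 -0.002]
 [ 0.999  0.036  0.001]
 [ 0.001 -0.001 -1.   ]]
units [-0.06 -0.03 -0.03]
```

```bash
cat > fit.py <<'E'
import numpy as np, itertools
from scipy.spatial.transform import Rotation as Ro
from scipy.optimize import least_squares
L=[([1.16950938,.41789363,-.01028248,1.61412406,.00470895,1.11070203,-.05297973],[.21991221,-.58469291,.23073158],[-3.08984614,-.561939385,.000467])]
L+=[tuple(eval(l)) for l in open('log.txt')]
def rots(q,s):
    out=[];R=Ro.identity()
    for i in range(7):
        R=R*(Ro.from_rotvec([0,0,s[i]*q[i]]) if i%2==0 else Ro.from_rotvec([0,s[i]*q[i],0])); out.append(R)
    return out
if __name__=='__main__':
  res=[]
  for s in itertools.product([1,-1],repeat=4):
    S=[s[0],1,s[1],1,s[2],1,s[3]]
    rel=[(rots(q,S)[-1].inv()*Ro.from_rotvec(r)) for q,p,r in L]
    e=max((rel[0].inv()*x).magnitude() for x in rel)
    res.append((e,S,rel[0].as_rotvec()))
  res.sort(key=lambda x:x[0]); print(res[:4])
E
python3 fit.py
```

```text
[(7.2573656422162346e-09, [-1, 1, -1, 1, -1, 1, -1], array([-4.67171653e-09,  6.56534696e-09,  1.57079633e+00])), (0.0951215988985477, [-1, 1, -1, 1, 1, 1, -1], array([ 0.00626376, -0.00696529,  1.56660432])), (1.0509410974994449, [-1, 1, -1, 1, 1, 1, 1], array([ 0.00672372, -0.00672371,  1.67256295])), (1.070847915804594, [-1, 1, -1, 1, -1, 1, 1], array([-5.08864504e-09,  6.40416027e-09,  1.67675579e+00]))]
```

Emit:
servo_tool(
  translation=[
    [-2,-3,-4],
    [-2,-3,-4],
    [-2,-3,-4],
  ],
  angular=[
    [4,0,0],
    [4,0,0],
    [4,0,0],
  ],
  grip=[0,0,0],
)

```text
time_s: 2.02
tcp_pos: [0.383, 0.0418, 0.4218]
tool_rot: [-1.993, -2.064, 0.371]
ft_force: [-0.3, -0.1, 0.5]
gripper_width: 0.0
```

```bash
python3 -c "
from h import *
st()"
```

```text
t 2.0167 q [ 0.561  0.1   -0.769  1.664  0.004  1.757 -0.183] p [0.383  0.0418 0.4218] F [-0.3 -0.1  0.5] w 0.0
[[-0.035  0.936 -0.35 ]
 [ 0.999  0.033 -0.011]
 [ 0.002 -0.35  -0.937]]
```

Emit:
servo_tool(
  translation=[
    [-3,0,0],
    [-3,0,0],
    [-3,0,0],
  ],
  angular=[
    [0,4,0],
    [0,4,0],
    [0,4,0],
  ],
  grip=[0,0,0],
)

```text
time_s: 2.27
tcp_pos: [0.3853, -0.0403, 0.4216]
tool_rot: [-1.907, -1.832, 0.008]
ft_force: [-0.2, -0.2, -1.3]
gripper_width: -0.0002
```

```bash
python3 -c "
from h import *
st()"
```

```text
t 2.2667 q [ 0.789  0.132 -0.62   1.663 -0.215  1.774  0.116] p [ 0.3853 -0.0403  0.4216] F [-0.2 -0.2 -1.3] w -0.0002
[[ 0.098  0.937 -0.335]
 [ 0.94   0.023  0.34 ]
 [ 0.326 -0.348 -0.879]]
```

Emit:
servo_tool(
  translation=[
    [-3,3,0],
    [-3,3,0],
    [-3,3,0],
  ],
  angular=[
    [-4,0,4],
    [-4,0,4],
    [-4,0,4],
  ],
  grip=[0,0,0],
)

```text
time_s: 2.52
tcp_pos: [0.4485, -0.1137, 0.369]
tool_rot: [-2.321, -1.63, -0.149]
ft_force: [1.3, -0.1, -0.1]
gripper_width: -0.0004
```

```bash
python3 -c "
from h import *
st()"
```

```text
t 2.5167 q [ 0.837  0.16  -0.548  1.697 -0.186  1.483 -0.027] p [ 0.4485 -0.1137  0.369 ] F [ 1.3 -0.1 -0.1] w -0.0004
[[ 0.351  0.932 -0.086]
 [ 0.901 -0.311  0.302]
 [ 0.254 -0.184 -0.95 ]]
```

Emit:
servo_tool(
  translation=[
    [0,3,-3],
    [0,3,-3],
    [0,3,-3],
  ],
  angular=[
    [0,-7,0],
    [0,-7,0],
    [0,-7,0],
  ],
  grip=[0,0,0],
)

```text
time_s: 2.77
tcp_pos: [0.5258, -0.1639, 0.4281]
tool_rot: [-2.466, -1.79, 0.313]
ft_force: [-0.8, -1.2, 0.4]
gripper_width: 0.0004
```

```bash
python3 -c "
from h import *
st()"
cat > fit2.py <<'E'
from fit import *
S=[-1,1,-1,1,-1,1,-1]
def blocks(q):
    rs=[np.eye(3)]+[r.as_matrix() for r in rots(q,S)]
    return np.hstack(rs)
A=np.vstack([blocks(q) for q,p,r in L]); b=np.hstack([p for q,p,r in L])
# unique columns
names=[f'{i}{a}' for i in range(8) for a in 'xyz']
try:
    from scipy.optimize import nnls
except: pass
def fitcols(c):
    x,*_=np.linalg.lstsq(A[:,c],b,rcond=None); return x,np.abs(A[:,c]@x-b).max()
for cs in (['0z','2z','4z','6z'],['0z','2z','2x','4z','4x','6z','6x'],['0z','1y','2z','2x','2y','4z','4x','4y','6z','6x','6y'],['0z','1x','1y','2z','2x','2y','3x','4z','4x','4y','5x','6z','6x','6y']):
    c=[names.index(k) for k in cs]; x,e=fitcols(c); print(len(L),e,dict(zip(cs,x.round(4))))
E
python3 fit2.py
```

```text
t 2.7667 q [ 0.609  0.327 -0.564  1.364  0.242  1.708 -0.256] p [ 0.5258 -0.1639  0.4281] F [-0.8 -1.2  0.4] w 0.0004
[[ 0.297  0.931 -0.21 ]
 [ 0.947 -0.315 -0.056]
 [-0.119 -0.182 -0.976]]
7 0.03597158079831145 {'0z': np.float64(0.1786), '2z': np.float64(0.5714), '4z': np.float64(0.4458), '6z': np.float64(0.2714)}
7 0.02797510085427976 {'0z': np.float64(0.2517), '2z': np.float64(0.5083), '2x': np.float64(0.038), '4z': np.float64(0.4415), '4x': np.float64(-0.0149), '6z': np.float64(0.2959), '6x': np.float64(0.0182)}
7 1.0213019596694295e-09 {'0z': np.float64(0.2891), '1y': np.float64(-0.0072), '2z': np.float64(0.5018), '2x': np.float64(-0.0), '2y': np.float64(-0.0072), '4z': np.float64(0.4698), '4x': np.float64(0.0), '4y': np.float64(-0.0159), '6z': np.float64(0.3079), '6x': np.float64(-0.0), '6y': np.float64(-0.0004)}
7 9.097693709492205e-10 {'0z': np.float64(0.2891), '1x': np.float64(0.0), '1y': np.float64(-0.0072), '2z': np.float64(0.5018), '2x': np.float64(-0.0), '2y': np.float64(-0.0072), '3x': np.float64(0.0), '4z': np.float64(0.4698), '4x': np.float64(0.0), '4y': np.float64(-0.0159), '5x': np.float64(0.0), '6z': np.float64(0.3079), '6x': np.float64(0.0), '6y': np.float64(-0.0004)}
```

```bash
cat > kin.py <<'E'
import numpy as np
from scipy.spatial.transform import Rotation as Ro
from scipy.optimize import least_squares
from fit import rots,L
from fit2 import blocks,names,fitcols
S=[-1,1,-1,1,-1,1,-1]
cs=['0z','1y','2z','2x','2y','4z','4x','4y','6z','6x','6y']
C=[names.index(k) for k in cs]; X,_=fitcols(C)
lo=np.array([-2.81,-.39,-1.27,.06,-1.19,.19,-2.82]);hi=np.array([2.81,2.02,1.25,2.57,4.33,2,2.82])
V=np.zeros(24); V[C]=X; V=V.reshape(8,3)
def fk(q):
    rs=rots(q,S); R=rs[-1]*Ro.from_rotvec([0,0,np.pi/2])
    return blocks(q)[:,C]@X, R
def pts(q):
    rs=[np.eye(3)]+[r.as_matrix() for r in rots(q,S)]; p=np.zeros(3);o=[]
    for r,v in zip(rs,V): p=p+r@v; o.append(p)
    return o[0],o[3],o[5],o[7] # shoulder elbow wrist tcp
def ik(p,R,q0,w=1e-3,m=.05):
    def f(q):
        a,B=fk(q); return np.hstack([(a-p)*10,(R.inv()*B).as_rotvec()*3,w*(q-q0)])
    q=np.clip(q0,lo+m,hi-m); r=least_squares(f,q,bounds=(lo+m-1e-6,hi-m+1e-6)); return r.x,np.abs(f(r.x)[:6]).max()
def Rt(tilt,yaw,roll): # tool z horizontal along azimuth yaw, tilted down; roll0: jaws horizontal (tool y -> left), x -> up? 
    z=np.array([np.cos(yaw)*np.cos(tilt),np.sin(yaw)*np.cos(tilt),-np.sin(tilt)])
    y=np.array([-np.sin(yaw),np.cos(yaw),0]); x=np.cross(y,z)
    return Ro.from_matrix(np.c_[x,y,z])*Ro.from_rotvec([0,0,roll])
E
cat > s.py <<'E'
from kin import *
rng=np.random.default_rng(0); qc=np.array([.609,.327,-.564,1.364,.242,1.708,-.256])
for tilt in (0,10):
 for roll in (0,90,180,270):
  sols=[]
  for k in range(14):
    q0=rng.uniform(lo,hi); 
    q,e=ik(np.array([.60,.09,.085]),Rt(np.radians(tilt),.03,np.radians(roll)),q0)
    if e<5e-3: sols.append((np.abs(q-qc).sum(),q))
  sols.sort(key=lambda t:t[0])
  for d,q in sols[:3]: print(tilt,roll,round(d,2),q.round(2),'elbow',pts(q)[1].round(2),'wr',pts(q)[2].round(2))
E
python3 s.py
```

```text
7 0.03597158079831145 {'0z': np.float64(0.1786), '2z': np.float64(0.5714), '4z': np.float64(0.4458), '6z': np.float64(0.2714)}
7 0.02797510085427976 {'0z': np.float64(0.2517), '2z': np.float64(0.5083), '2x': np.float64(0.038), '4z': np.float64(0.4415), '4x': np.float64(-0.0149), '6z': np.float64(0.2959), '6x': np.float64(0.0182)}
7 1.0213019596694295e-09 {'0z': np.float64(0.2891), '1y': np.float64(-0.0072), '2z': np.float64(0.5018), '2x': np.float64(-0.0), '2y': np.float64(-0.0072), '4z': np.float64(0.4698), '4x': np.float64(0.0), '4y': np.float64(-0.0159), '6z': np.float64(0.3079), '6x': np.float64(-0.0), '6y': np.float64(-0.0004)}
7 9.097693709492205e-10 {'0z': np.float64(0.2891), '1x': np.float64(0.0), '1y': np.float64(-0.0072), '2z': np.float64(0.5018), '2x': np.float64(-0.0), '2y': np.float64(-0.0072), '3x': np.float64(0.0), '4z': np.float64(0.4698), '4x': np.float64(0.0), '4y': np.float64(-0.0159), '5x': np.float64(0.0), '6z': np.float64(0.3079), '6x': np.float64(0.0), '6y': np.float64(-0.0004)}
0 0 6.17 [ 0.69  1.56 -0.95  2.35  3.53  1.71 -0.44] elbow [ 0.38 -0.33  0.29] wr [
[... 1611 characters left out ...]
10 90 7.36 [ 0.27  1.04 -0.63  2.41  3.01  1.66 -2.63] elbow [ 0.41 -0.13  0.54] wr [0.3  0.08 0.14]
10 180 7.21 [ 0.15  0.99 -0.51  2.41  2.96  1.65  1.95] elbow [ 0.41 -0.08  0.57] wr [0.3  0.08 0.14]
10 180 7.82 [-0.5   0.92  0.14  2.43  2.78  1.54  1.4 ] elbow [0.36 0.18 0.59] wr [0.3  0.08 0.14]
10 180 8.69 [-1.03  1.15  0.66  2.44  2.7   1.37  0.87] elbow [0.25 0.39 0.49] wr [0.3  0.08 0.14]
10 270 5.69 [ 0.05  0.95 -0.41  2.41  2.93  1.64  0.29] elbow [ 0.41 -0.04  0.58] wr [0.3  0.08 0.14]
10 270 5.78 [-0.08  0.92 -0.28  2.42  2.89  1.62  0.17] elbow [0.4  0.02 0.59] wr [0.3  0.08 0.14]
10 270 5.82 [-0.13  0.91 -0.23  2.42  2.87  1.62  0.13] elbow [0.4  0.04 0.6 ] wr [0.3  0.08 0.14]
```

```bash
sed -i 's/^for cs in .*/if 0:/; ' fit2.py; sed -i 's/^    c=\[names.*/    pass/' fit2.py; cat > path.py <<'E'
from kin import *
from h import robot
def rows(qa,qb,n,pa=None):
    out=[]
    p0,R0=fk(qa)
    for k in range(1,n+1):
        p,R=fk(qa+(qb-qa)*k/n); out.append((R0.inv().apply(p-p0)/.025,(R0.inv()*R).as_rotvec()/np.radians(5)))
    return out
if __name__=='__main__':
    qn=robot.state()['joint_pos']
    for p,roll in (([.42,.05,.32],0),([.42,.05,.32],270)):
      best=None
      for j1 in (.6,.3,0):
        q,e=ik(np.array(p),Rt(np.radians(10),.03,np.radians(roll)),np.array([j1,.5,-.6,2.2,3,1.6,-.3]),w=.02)
        print(roll,e,q.round(2),[x.round(2) for x in pts(q)[1:]])
        for t in np.linspace(0,1,9): print('   ',[x.round(2).tolist() for x in pts(qn+(q-qn)*t)[1:]])
E
python3 path.py
```

```text
0 0.5959543605517923 [ 0.27 -0.34 -0.77  2.52  1.88  0.46 -0.78] [array([-0.17,  0.03,  0.76]), array([0.19, 0.12, 0.47]), array([0.48, 0.09, 0.36])]
    [[0.12, -0.1, 0.76], [0.59, -0.15, 0.73], [0.53, -0.16, 0.43]]
    [[0.09, -0.08, 0.78], [0.56, -0.08, 0.71], [0.53, -0.17, 0.42]]
    [[0.06, -0.05, 0.78], [0.52, -0.02, 0.68], [0.54, -0.18, 0.42]]
    [[0.03, -0.03, 0.79], [0.47, 0.03, 0.66], [0.55, -0.17, 0.43]]
    [[-0.01, -0.01, 0.79], [0.42, 0.07, 0.62], [0.56, -0.14, 0.45]]
    [[-0.05, 0.0, 0.79], [0.37, 0.1, 0.59], [0.57, -0.09, 0.46]]
    [[-0.09, 0.02, 0.78], [0.31, 0.12, 0.55], [0.56, -0.03, 0.45]]
    [[-0.13, 0.03, 0.77], [0.25, 0.13, 0.51], [0.53, 0.03, 0.41]]
    [[-0.17, 0.03, 0.76], [0.19, 0.12, 0.47], [0.48, 0.09, 0.36]]
0 0.5960427773882906 [ 0.27 -0.34 -0.77  2.52  1.88  0.46 -0.78] [array([-0.17,  0.03,  0.76]), array([0.19, 0.12, 0.47]), array([0.48, 0.09, 0.36])]
    [[0.12, -0.1, 0.76], [0.59, -0.15, 0.73], [0.53, -0.16, 0.43]]
    [[0.09, -0.08, 0.78], [0.56, -0.08, 0.71], [0.53, -0.17, 0.42]]
    [[0.06, -0.05, 0.78], [0.52, -0.02, 0.68], [0.54, -0.18, 0.
[... 2716 characters left out ...]
  0.46  0.79] [array([-0.17,  0.03,  0.76]), array([0.19, 0.12, 0.47]), array([0.48, 0.09, 0.36])]
    [[0.12, -0.1, 0.76], [0.59, -0.15, 0.73], [0.53, -0.16, 0.43]]
    [[0.09, -0.08, 0.78], [0.56, -0.08, 0.71], [0.53, -0.17, 0.42]]
    [[0.06, -0.05, 0.78], [0.52, -0.02, 0.68], [0.54, -0.18, 0.42]]
    [[0.03, -0.03, 0.79], [0.47, 0.03, 0.66], [0.55, -0.17, 0.43]]
    [[-0.01, -0.01, 0.79], [0.42, 0.07, 0.62], [0.56, -0.14, 0.45]]
    [[-0.05, 0.0, 0.79], [0.37, 0.1, 0.59], [0.57, -0.09, 0.46]]
    [[-0.09, 0.02, 0.78], [0.31, 0.12, 0.55], [0.56, -0.03, 0.45]]
    [[-0.13, 0.03, 0.77], [0.25, 0.12, 0.51], [0.53, 0.03, 0.41]]
    [[-0.17, 0.03, 0.76], [0.19, 0.12, 0.47], [0.48, 0.09, 0.36]]
```

```bash
cat > s2.py <<'E'
from kin import *
from h import robot
rng=np.random.default_rng(1); qc=robot.state()['joint_pos']
W=[([.60,.12,.085]),([.60,.12,.17]),([.53,.15,.17]),([.53,.15,.085])]
for yaw in (-20,-35,-50):
 for tilt in (5,):
  for roll in (0,90,180,270):
   sols=[]
   R=Rt(np.radians(tilt),np.radians(yaw),np.radians(roll))
   for k in range(12):
    q0=np.clip(qc+rng.normal(0,1,7)*[.8,.5,.5,.5,1.5,.4,1],lo,hi)
    q,e=ik(np.array(W[0]),R,q0,w=.01)
    if e>.1: continue
    qs=[q];es=[e]
    for w in W[1:]:
        a,e=ik(np.array(w),R,qs[-1]); qs.append(a);es.append(e)
    if max(es[1:])<5e-3: sols.append((np.abs(q-qc).sum(),qs))
   sols.sort(key=lambda t:t[0])
   for d,qs in sols[:2]: print(yaw,tilt,roll,round(d,2),qs[0].round(2),qs[2].round(2),'elbow',pts(qs[0])[1].round(2),'wr',pts(qs[0])[2].round(2))
E
python3 s2.py
```

```text
-20 5 0 5.69 [-0.16  1.06 -0.57  2.23  2.35  1.89 -1.28] [-0.22  0.89 -0.74  2.36  2.11  1.95 -1.26] elbow [0.44 0.06 0.53] wr [0.31 0.22 0.11]
-20 5 0 5.72 [-0.19  1.05 -0.54  2.23  2.33  1.87 -1.31] [-0.25  0.87 -0.71  2.36  2.09  1.92 -1.29] elbow [0.43 0.07 0.54] wr [0.31 0.22 0.11]
-20 5 90 10.36 [-1.32  1.17  0.65  2.26  1.96  0.97  2.77] [-1.81  1.27  1.05  2.41  1.83  0.52  2.77] elbow [0.13 0.44 0.49] wr [0.31 0.22 0.11]
-20 5 180 6.7 [-0.37  0.99 -0.35  2.24  2.22  1.74  1.7 ] [-0.45  0.78 -0.48  2.37  2.01  1.77  1.76] elbow [0.4  0.14 0.57] wr [0.31 0.22 0.11]
-20 5 180 6.71 [-0.31  1.   -0.41  2.23  2.25  1.79  1.75] [-0.38  0.81 -0.56  2.37  2.03  1.82  1.79] elbow [0.41 0.11 0.56] wr [0.31 0.22 0.11]
-20 5 270 5.13 [-0.37  0.99 -0.35  2.24  2.22  1.74  0.13] [-0.45  0.78 -0.48  2.37  2.    1.77  0.18] elbow [0.39 0.14 0.57] wr [0.31 0.22 0.11]
-20 5 270 5.15 [-0.27  1.02 -0.45  2.23  2.28  1.81  0.2 ] [-0.34  0.83 -0.61  2.36  2.05  1.85  0.24] elbow [0.42 0.1  0.55] wr [0.31 0.22 0.11]
-35 5 0 5.33 [-0.27  1.06 -0.56  2.07  2.02  1.9  -1.3 ] [-0.34  0.88 -0.68  2.19  
[... 1249 characters left out ...]
0.63  1.92  1.1   1.01 -2.77] [-1.44  0.94  0.65  2.04  1.05  1.12 -2.68] elbow [0.14 0.44 0.49] wr [0.4  0.35 0.11]
-50 5 180 6.09 [-0.45  1.03 -0.4   1.89  1.67  1.81  1.84] [-0.51  0.86 -0.49  2.01  1.52  1.88  1.86] elbow [0.39 0.18 0.55] wr [0.4  0.35 0.11]
-50 5 180 6.09 [-0.37  1.06 -0.5   1.89  1.73  1.88  1.86] [-0.44  0.89 -0.59  2.01  1.56  1.95  1.87] elbow [0.41 0.15 0.53] wr [0.4  0.35 0.11]
-50 5 270 4.51 [-0.43  1.04 -0.43  1.89  1.68  1.83  0.28] [-0.49  0.87 -0.52  2.01  1.53  1.9   0.29] elbow [0.4  0.17 0.54] wr [0.4  0.35 0.11]
-50 5 270 4.52 [-0.46  1.03 -0.38  1.89  1.66  1.79  0.27] [-0.52  0.86 -0.48  2.01  1.51  1.87  0.29] elbow [0.39 0.18 0.55] wr [0.4  0.35 0.11]
```

```bash
cat > s3.py <<'E'
from kin import *
from h import robot
from path import rows
import sys
R=Rt(np.radians(5),np.radians(-35),np.radians(270))
if __name__=='__main__':
    qc=robot.state()['joint_pos']
    p=np.array(eval(sys.argv[1])); n=int(sys.argv[2])
    q,_=ik(p,R,np.array([-.5,.8,-.5,2.0,1.8,1.75,.2]),w=.005); q,e=ik(p,R,q,w=1e-4)
    print(q.round(2),e)
    for t in np.linspace(0,1,7): print('   ',[x.round(2).tolist() for x in pts(qc+(q-qc)*t)[1:]])
    rr=rows(qc,q,n)
    print('T',[r[0].round(1).tolist() for r in rr]); print('A',[r[1].round(1).tolist() for r in rr])
E
python3 s3.py '[.48,.15,.33]' 30
```

```text
[-0.48  0.4  -0.62  2.27  1.55  1.75  0.52] 3.085165456440108e-11
    [[0.12, -0.1, 0.76], [0.59, -0.15, 0.73], [0.53, -0.16, 0.43]]
    [[0.15, -0.08, 0.76], [0.6, -0.02, 0.65], [0.5, -0.12, 0.38]]
    [[0.16, -0.06, 0.76], [0.57, 0.09, 0.58], [0.49, -0.09, 0.35]]
    [[0.18, -0.03, 0.76], [0.51, 0.2, 0.51], [0.49, -0.05, 0.33]]
    [[0.18, 0.01, 0.76], [0.43, 0.27, 0.45], [0.49, -0.0, 0.33]]
    [[0.18, 0.04, 0.75], [0.33, 0.32, 0.4], [0.49, 0.06, 0.33]]
    [[0.18, 0.08, 0.75], [0.23, 0.33, 0.36], [0.48, 0.15, 0.33]]
T [[0.4, -0.2, 0.5], [0.7, -0.4, 0.9], [1.0, -0.6, 1.3], [1.3, -0.8, 1.7], [1.6, -0.9, 2.0], [1.8, -1.1, 2.4], [2.1, -1.3, 2.6], [2.3, -1.4, 2.9], [2.6, -1.6, 3.1], [2.8, -1.7, 3.3], [3.1, -1.8, 3.4], [3.3, -1.9, 3.5], [3.6, -2.0, 3.6], [3.9, -2.1, 3.7], [4.2, -2.2, 3.8], [4.6, -2.2, 3.8], [4.9, -2.3, 3.8], [5.3, -2.4, 3.8], [5.7, -2.5, 3.8], [6.1, -2.6, 3.8], [6.6, -2.7, 3.7], [7.1, -2.8, 3.7], [7.6, -3.0, 3.7], [8.2, -3.2, 3.6], [8.7, -3.4, 3.6], [9.3, -3.6, 3.5], [9.9, -3.9, 3.5], [10.6, -4.2, 3.5], [11.2, -4.5, 3.5], [11.8, -4.9, 3.5]]
A [[0.2, -0.6, -0.8], [0.3, -1.3, -1.5], [0.5, -2.0, -2.3], [0.7, -2.6, -3.1], [0.8, -3.3, -3.8], [0.9, -4.0, -4.6], [1.1, -4.7, -5.4], [1.2, -5.3, -6.2], [1.3, -6.0, -7.0], [1.4, -6.7, -7.8], [1.5, -7.5, -8.6], [1.6, -8.2, -9.4], [1.7, -8.9, -10.2], [1.8, -9.7, -11.0], [1.8, -10.4, -11.8], [1.9, -11.2, -12.6], [1.9, -12.0, -13.4], [2.0, -12.8, -14.1], [2.0, -13.6, -14.9], [2.0, -14.4, -15.6], [2.0, -15.3, -16.4], [2.0, -16.1, -17.1], [2.0, -17.0, -17.8], [2.0, -17.9, -18.5], [1.9, -18.8, -19.1], [1.9, -19.8, -19.7], [1.8, -20.7, -20.3], [1.7, -21.7, -20.9], [1.6, -22.7, -21.5], [1.5, -23.8, -22.0]]
```

Emit:
servo_tool(
  translation=[
    [-1.4,-4.5,1],
    [-1.4,-4.5,1],
    [-1.4,-4.5,1],
    [-1.4,-4.5,1],
  ],
  angular=[
    [0,0,0],
    [0,0,0],
    [0,0,0],
    [0,0,0],
  ],
  grip=[0,0,0,0],
)

```text
time_s: 3.1
tcp_pos: [0.4003, -0.1642, 0.4289]
tool_rot: [-2.47, -1.786, 0.316]
ft_force: [-0.5, -0.8, 0.6]
gripper_width: -0.0004
```

```bash
python3 -c "
from h import *
st()"; python3 s3.py '[.46,.15,.33]' 24
```

```text
t 3.1 q [ 0.759  0.064 -0.543  1.644  0.134  1.639 -0.11 ] p [ 0.4003 -0.1642  0.4289] F [-0.5 -0.8  0.6] w -0.0004
[[ 0.301  0.93  -0.211]
 [ 0.946 -0.319 -0.058]
 [-0.121 -0.182 -0.976]]
[-0.5   0.38 -0.65  2.3   1.51  1.77  0.5 ] 3.6311870177385686e-11
    [[0.01, -0.03, 0.79], [0.47, -0.15, 0.73], [0.4, -0.16, 0.43]]
    [[0.04, -0.04, 0.79], [0.49, -0.05, 0.66], [0.39, -0.14, 0.38]]
    [[0.08, -0.04, 0.78], [0.49, 0.06, 0.59], [0.39, -0.12, 0.35]]
    [[0.11, -0.03, 0.78], [0.45, 0.16, 0.52], [0.41, -0.09, 0.34]]
    [[0.14, -0.0, 0.77], [0.39, 0.24, 0.46], [0.44, -0.04, 0.34]]
    [[0.16, 0.03, 0.76], [0.3, 0.3, 0.4], [0.46, 0.04, 0.33]]
    [[0.17, 0.08, 0.75], [0.21, 0.33, 0.36], [0.46, 0.15, 0.33]]
T [[0.3, -0.1, 0.5], [0.5, -0.2, 1.0], [0.8, -0.3, 1.5], [1.0, -0.4, 1.9], [1.2, -0.5, 2.2], [1.5, -0.5, 2.5], [1.7, -0.5, 2.7], [1.9, -0.4, 2.9], [2.2, -0.3, 3.0], [2.6, -0.2, 3.1], [2.9, -0.1, 3.2], [3.4, -0.0, 3.2], [3.8, 0.1, 3.2], [4.4, 0.2, 3.1], [5.0, 0.3, 3.1], [5.7, 0.4, 3.0], [6.4, 0.5, 2.9], [7.2, 0.5, 2.8], [8.1, 0.4, 2.8], [9.0, 0.3, 2.7], [10.0, 0.1, 2.6], [11.0, -0.2, 2.6], [12.0, -0.6, 2.6], [13.1, -1.1, 2.6]]
A [[0.3, -0.8, -1.0], [0.7, -1.5, -1.9], [1.0, -2.3, -2.9], [1.2, -3.1, -3.9], [1.5, -3.9, -4.9], [1.7, -4.8, -5.9], [2.0, -5.6, -6.9], [2.2, -6.5, -7.9], [2.3, -7.4, -9.0], [2.5, -8.3, -10.0], [2.6, -9.3, -11.0], [2.7, -10.2, -11.9], [2.8, -11.2, -12.9], [2.8, -12.2, -13.9], [2.9, -13.2, -14.8], [2.8, -14.3, -15.7], [2.8, -15.4, -16.6], [2.7, -16.5, -17.5], [2.6, -17.6, -18.4], [2.5, -18.8, -19.2], [2.3, -20.0, -19.9], [2.0, -21.2, -20.7], [1.8, -22.5, -21.3], [1.4, -23.8, -22.0]]
```

Emit:
servo_tool(
  translation=[
    [0.3,-0.1,0.5],
    [0.5,-0.2,1.0],
    [0.8,-0.3,1.5],
    [1.0,-0.4,1.9],
    [1.2,-0.5,2.2],
    [1.5,-0.5,2.5],
    [1.7,-0.5,2.7],
    [1.9,-0.4,2.9],
    [2.2,-0.3,3.0],
    [2.6,-0.2,3.1],
  ],
  angular=[
    [0.3,-0.8,-1.0],
    [0.7,-1.5,-1.9],
    [1.0,-2.3,-2.9],
    [1.2,-3.1,-3.9],
    [1.5,-3.9,-4.9],
    [1.7,-4.8,-5.9],
    [2.0,-5.6,-6.9],
    [2.2,-6.5,-7.9],
    [2.3,-7.4,-9.0],
    [2.5,-8.3,-10.0],
  ],
  grip=[0,0,0,0,0,0,0,0,0,0],
)

```text
time_s: 3.93
tcp_pos: [0.3984, -0.1066, 0.3463]
tool_rot: [1.205, 2.519, -1.248]
ft_force: [0.0, 0.3, 0.4]
gripper_width: 0.0001
```

```bash
python3 -c "
from h import *
st()"; python3 s3.py '[.46,.15,.33]' 15
```

```text
t 3.9333 q [ 0.406  0.233 -0.791  1.91   0.739  1.729  0.116] p [ 0.3984 -0.1066  0.3463] F [0.  0.3 0.4] w 0.0001
[[-0.687  0.682 -0.253]
 [ 0.614  0.358 -0.704]
 [-0.389 -0.638 -0.664]]
[-0.5   0.38 -0.65  2.3   1.51  1.77  0.5 ] 3.643352286530899e-11
    [[0.1, -0.06, 0.78], [0.48, 0.11, 0.55], [0.4, -0.11, 0.35]]
    [[0.12, -0.05, 0.77], [0.45, 0.17, 0.51], [0.41, -0.09, 0.34]]
    [[0.14, -0.03, 0.77], [0.41, 0.22, 0.48], [0.43, -0.06, 0.34]]
    [[0.15, -0.01, 0.77], [0.37, 0.26, 0.44], [0.45, -0.02, 0.33]]
    [[0.16, 0.02, 0.76], [0.32, 0.29, 0.41], [0.46, 0.03, 0.33]]
    [[0.17, 0.05, 0.76], [0.26, 0.31, 0.38], [0.46, 0.09, 0.33]]
    [[0.17, 0.08, 0.75], [0.21, 0.33, 0.36], [0.46, 0.15, 0.33]]
T [[0.1, 0.3, -0.2], [0.2, 0.7, -0.4], [0.3, 1.0, -0.7], [0.4, 1.4, -1.1], [0.5, 1.8, -1.5], [0.7, 2.2, -1.9], [0.9, 2.6, -2.4], [1.2, 3.1, -2.9], [1.5, 3.5, -3.5], [1.9, 3.9, -4.1], [2.3, 4.3, -4.7], [2.8, 4.7, -5.4], [3.4, 5.1, -6.1], [4.1, 5.5, -6.7], [4.9, 5.8, -7.4]]
A [[0.1, -0.9, -0.9], [0.3, -1.8, -1.7], [0.4, -2.8, -2.6], [0.6, -3.7, -3.4], [0.7, -4.7, -4.2], [0.9, -5.7, -5.1], [1.0, -6.7, -5.8], [1.2, -7.8, -6.6], [1.3, -8.9, -7.4], [1.5, -9.9, -8.1], [1.6, -11.0, -8.8], [1.8, -12.2, -9.5], [2.0, -13.3, -10.1], [2.1, -14.5, -10.7], [2.3, -15.7, -11.3]]
```

Tracking well; j3 is holding within its range.

Emit:
servo_tool(
  translation=[
    [0.1,0.3,-0.2],
    [0.2,0.7,-0.4],
    [0.3,1.0,-0.7],
    [0.4,1.4,-1.1],
    [0.5,1.8,-1.5],
    [0.7,2.2,-1.9],
    [0.9,2.6,-2.4],
    [1.2,3.1,-2.9],
    [1.5,3.5,-3.5],
    [1.9,3.9,-4.1],
  ],
  angular=[
    [0.1,-0.9,-0.9],
    [0.3,-1.8,-1.7],
    [0.4,-2.8,-2.6],
    [0.6,-3.7,-3.4],
    [0.7,-4.7,-4.2],
    [0.9,-5.7,-5.1],
    [1.0,-6.7,-5.8],
    [1.2,-7.8,-6.6],
    [1.3,-8.9,-7.4],
    [1.5,-9.9,-8.1],
  ],
  grip=[0,0,0,0,0,0,0,0,0,0],
)

```text
time_s: 4.77
tcp_pos: [0.4581, 0.0291, 0.3338]
tool_rot: [-0.303, 2.181, -1.591]
ft_force: [0.5, 0.3, 0.4]
gripper_width: -0.0001
```

```bash
python3 -c "
from h import *
st()"; python3 s3.py '[.48,.17,.22]' 10
```

```text
t 4.7667 q [ 0.005  0.413 -0.949  2.163  1.3    1.867  0.352] p [0.4581 0.0291 0.3338] F [0.5 0.3 0.4] w -0.0001
[[-0.887  0.07   0.456]
 [-0.413  0.321 -0.852]
 [-0.206 -0.945 -0.256]]
[-0.56  0.7  -0.58  2.24  1.59  1.85  0.28] 1.9666768213966175e-12
    [[0.2, -0.02, 0.75], [0.32, 0.29, 0.41], [0.46, 0.03, 0.33]]
    [[0.22, 0.01, 0.74], [0.31, 0.3, 0.39], [0.47, 0.05, 0.31]]
    [[0.24, 0.03, 0.73], [0.3, 0.31, 0.36], [0.47, 0.07, 0.3]]
    [[0.26, 0.06, 0.72], [0.28, 0.32, 0.33], [0.48, 0.09, 0.28]]
    [[0.27, 0.09, 0.7], [0.27, 0.33, 0.3], [0.48, 0.12, 0.26]]
    [[0.28, 0.12, 0.69], [0.25, 0.34, 0.27], [0.48, 0.14, 0.24]]
    [[0.28, 0.16, 0.67], [0.23, 0.35, 0.25], [0.48, 0.17, 0.22]]
T [[-0.3, 0.6, -0.2], [-0.6, 1.2, -0.4], [-0.9, 1.8, -0.7], [-1.1, 2.4, -0.9], [-1.4, 3.1, -1.3], [-1.6, 3.7, -1.6], [-1.8, 4.3, -2.0], [-1.9, 4.9, -2.4], [-2.1, 5.6, -2.8], [-2.2, 6.2, -3.2]]
A [[0.1, -0.5, -0.3], [0.2, -1.0, -0.7], [0.3, -1.5, -1.0], [0.4, -2.0, -1.3], [0.6, -2.5, -1.7], [0.7, -3.1, -2.0], [0.8, -3.7, -2.3], [1.0, -4.3, -2.7], [1.2, -4.9, -3.0], [1.4, -5.5, -3.3]]
```

Emit:
servo_tool(
  translation=[
    [-0.3,0.6,-0.2],
    [-0.6,1.2,-0.4],
    [-0.9,1.8,-0.7],
    [-1.1,2.4,-0.9],
    [-1.4,3.1,-1.3],
    [-1.6,3.7,-1.6],
    [-1.8,4.3,-2.0],
    [-1.9,4.9,-2.4],
    [-2.1,5.6,-2.8],
    [-2.2,6.2,-3.2],
  ],
  angular=[
    [0.1,-0.5,-0.3],
    [0.2,-1.0,-0.7],
    [0.3,-1.5,-1.0],
    [0.4,-2.0,-1.3],
    [0.6,-2.5,-1.7],
    [0.7,-3.1,-2.0],
    [0.8,-3.7,-2.3],
    [1.0,-4.3,-2.7],
    [1.2,-4.9,-3.0],
    [1.4,-5.5,-3.3],
  ],
  grip=[0,0,0,0,0,0,0,0,0,0],
)

```text
time_s: 5.6
tcp_pos: [0.4817, 0.169, 0.2187]
tool_rot: [-0.896, 1.719, -1.586]
ft_force: [0.3, 0.0, -0.6]
gripper_width: 0.0001
```

```bash
python3 -c "
from h import *
st()
cam('scene','scene1');cam('top','top1')"; python3 s3.py '[.50,.18,.075]' 10
```

```text
t 5.6 q [-0.422  0.767 -0.733  2.239  1.65   1.967  0.287] p [0.4817 0.169  0.2187] F [ 0.3  0.  -0.6] w 0.0001
[[-0.573 -0.066  0.817]
 [-0.819  0.046 -0.572]
 [ 0.    -0.997 -0.08 ]]
[-0.6   1.05 -0.47  2.12  1.7   1.88  0.08] 8.121558980889176e-12
    [[0.32, 0.13, 0.65], [0.23, 0.34, 0.24], [0.48, 0.17, 0.22]]
    [[0.33, 0.15, 0.63], [0.23, 0.35, 0.22], [0.49, 0.17, 0.19]]
    [[0.34, 0.16, 0.62], [0.24, 0.35, 0.2], [0.49, 0.18, 0.17]]
    [[0.35, 0.18, 0.6], [0.24, 0.36, 0.18], [0.49, 0.18, 0.15]]
    [[0.36, 0.2, 0.58], [0.25, 0.36, 0.15], [0.5, 0.18, 0.12]]
    [[0.36, 0.22, 0.56], [0.25, 0.36, 0.13], [0.5, 0.18, 0.1]]
    [[0.37, 0.23, 0.54], [0.25, 0.36, 0.1], [0.5, 0.18, 0.08]]
T [[-0.1, 0.6, 0.1], [-0.3, 1.2, 0.2], [-0.4, 1.7, 0.3], [-0.5, 2.3, 0.3], [-0.6, 2.9, 0.4], [-0.6, 3.4, 0.5], [-0.7, 4.0, 0.6], [-0.7, 4.6, 0.7], [-0.8, 5.1, 0.8], [-0.8, 5.7, 0.9]]
A [[-0.1, 0.0, 0.0], [-0.1, 0.0, 0.0], [-0.1, 0.1, 0.0], [-0.2, 0.1, 0.0], [-0.2, 0.1, 0.0], [-0.2, 0.1, 0.0], [-0.2, 0.1, 0.0], [-0.1, 0.1, 0.0], [-0.1, 0.0, 0.0], [-0.1, 0.0, 0.0]]
```

View pics/top1.png

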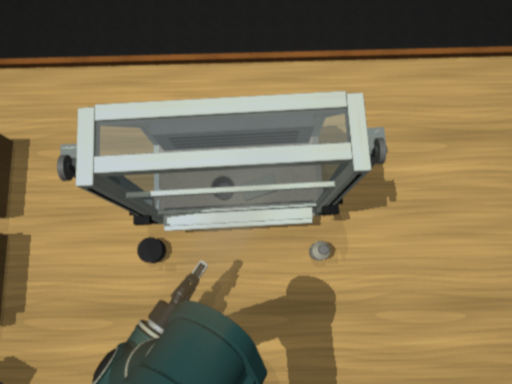

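View pics/scene1.png

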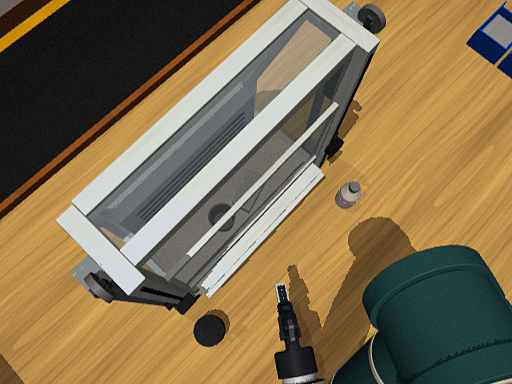

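```bash
sed -i 's/np.radians(5),np.radians(-35)/np.radians(15),np.radians(-35)/' s3.py;  python3 s3.py '[.51,.16,.065]' 10; python3 - <<'E'
from s3 import *
q=robot.state()['joint_pos']
for p in ([.51,.16,.065],[.598,.10,.065],[.598,.1,.16],[.598,.1,.12],[.51,.16,.12],[.45,.2,.25]):
    q,e=ik(np.array(p),R,q); print(p,q.round(2),e<1e-2,[x.round(2).tolist() for x in pts(q)[1:]])
E
```

```text
[-0.5   0.95 -0.52  2.17  1.72  1.71  0.14] 7.662204204450516e-13
    [[0.32, 0.13, 0.65], [0.23, 0.34, 0.24], [0.48, 0.17, 0.22]]
    [[0.33, 0.14, 0.64], [0.24, 0.34, 0.23], [0.49, 0.17, 0.19]]
    [[0.34, 0.15, 0.63], [0.24, 0.34, 0.21], [0.49, 0.17, 0.17]]
    [[0.35, 0.16, 0.62], [0.25, 0.34, 0.19], [0.5, 0.17, 0.14]]
    [[0.35, 0.16, 0.6], [0.26, 0.34, 0.18], [0.5, 0.17, 0.12]]
    [[0.36, 0.17, 0.59], [0.26, 0.33, 0.16], [0.51, 0.16, 0.09]]
    [[0.37, 0.18, 0.58], [0.27, 0.33, 0.14], [0.51, 0.16, 0.07]]
T [[-0.1, 0.6, 0.2], [-0.2, 1.2, 0.4], [-0.3, 1.8, 0.5], [-0.3, 2.4, 0.7], [-0.4, 3.0, 0.9], [-0.4, 3.6, 1.0], [-0.4, 4.2, 1.2], [-0.4, 4.8, 1.4], [-0.4, 5.4, 1.5], [-0.4, 6.0, 1.7]]
A [[-0.2, -0.0, 0.0], [-0.4, -0.0, 0.0], [-0.7, -0.0, 0.0], [-0.9, -0.0, 0.0], [-1.1, -0.0, 0.0], [-1.3, -0.0, 0.0], [-1.5, -0.0, 0.0], [-1.7, -0.0, 0.0], [-1.9, 0.0, 0.0], [-2.1, 0.0, 0.0]]
[0.51, 0.16, 0.065] [-0.38  1.01 -0.65  2.17  1.79  1.83  0.17] True [[0.4, 0.14, 0.55], [0.27, 0.33, 0.14], [0.51, 0.16, 0.07]]
[0.598, 0.1, 0.065] [-0.24  0.97 -0.54  2.12  1.97  1.67  0.28] True [[0.41, 0.08, 0.57], [0.35, 0.27, 0.14], [0.6, 0.1, 0.06]]
[0.598, 0.1, 0.16] [-0.19  0.75 -0.62  2.17  1.88  1.61  0.42] True [[0.34, 0.05, 0.65], [0.35, 0.27, 0.24], [0.6, 0.1, 0.16]]
[0.598, 0.1, 0.12] [-0.21  0.85 -0.59  2.16  1.92  1.64  0.36] True [[0.37, 0.07, 0.62], [0.35, 0.27, 0.2], [0.6, 0.1, 0.12]]
[0.51, 0.16, 0.12] [-0.37  0.87 -0.68  2.2   1.73  1.79  0.25] True [[0.36, 0.12, 0.61], [0.27, 0.33, 0.2], [0.51, 0.16, 0.12]]
[0.45, 0.2, 0.25] [-0.39  0.6  -0.88  2.22  1.48  1.83  0.43] True [[0.27, 0.09, 0.7], [0.21, 0.37, 0.33], [0.45, 0.2, 0.25]]
```

Emit:
servo_tool(
  translation=[
    [-0.1,0.6,0.2],
    [-0.2,1.2,0.4],
    [-0.3,1.8,0.5],
    [-0.3,2.4,0.7],
    [-0.4,3.0,0.9],
    [-0.4,3.6,1.0],
    [-0.4,4.2,1.2],
    [-0.4,4.8,1.4],
    [-0.4,5.4,1.5],
    [-0.4,6.0,1.7],
  ],
  angular=[
    [-0.2,0,0],
    [-0.4,0,0],
    [-0.7,0,0],
    [-0.9,0,0],
    [-1.1,0,0],
    [-1.3,0,0],
    [-1.5,0,0],
    [-1.7,0,0],
    [-1.9,0,0],
    [-2.1,0,0],
  ],
  grip=[0,0,0,0,0,0,0,0,0,0],
)

```text
time_s: 6.53
tcp_pos: [0.511, 0.1602, 0.0633]
tool_rot: [-0.988, 1.889, -1.444]
ft_force: [0.2, 0.8, 0.3]
gripper_width: 0.0001
```

```bash
python3 -c "
from h import *
s,R=st(); print(s['effort'].round(1))
delta([.598,.10,.065])"
```

```text
t 6.5333 q [-0.376  1.014 -0.653  2.168  1.789  1.821  0.178] p [0.511  0.1602 0.0633] F [0.2 0.8 0.3] w 0.0001
[[-0.572 -0.218  0.791]
 [-0.82   0.149 -0.552]
 [ 0.003 -0.965 -0.264]]
[ -0.5 -90.3 -16.5  -2.7  -0.1   5.2   0.2]
t 6.5333 q [-0.376  1.014 -0.653  2.168  1.789  1.821  0.178] p [0.511  0.1602 0.0633] F [0.2 0.8 0.3] w 0.0001
[[-0.572 -0.218  0.791]
 [-0.82   0.149 -0.552]
 [ 0.003 -0.965 -0.264]]
units [-0.02 -1.18  4.06]
```

Good. Next I advance under the lip.

Emit:
servo_tool(
  translation=[
    [0,-0.2,0.7],
    [0,-0.4,1.4],
    [0,-0.6,2.1],
    [0,-0.8,2.8],
    [0,-1.0,3.4],
    [0,-1.2,4.05],
    [0,-1.2,4.05],
  ],
  angular=[
    [0,0,0],
    [0,0,0],
    [0,0,0],
    [0,0,0],
    [0,0,0],
    [0,0,0],
    [0,0,0],
  ],
  grip=[0,0,0,0,0,0,0],
)

```text
time_s: 7.12
tcp_pos: [0.5988, 0.0974, 0.0649]
tool_rot: [-0.987, 1.891, -1.445]
ft_force: [0.3, 0.3, 0.1]
gripper_width: -0.0
```

```bash
python3 -c "
from h import *
s,R=st(); print(s['effort'].round(1))
cam('scene','scene2');cam('top','top2')
delta([.598,.10,.105])"
```

```text
t 7.1167 q [-0.228  0.968 -0.55   2.126  1.97   1.669  0.288] p [0.5988 0.0974 0.0649] F [0.3 0.3 0.1] w -0.0
[[-0.574 -0.218  0.789]
 [-0.819  0.149 -0.554]
 [ 0.004 -0.964 -0.264]]
[  0.5 -90.  -13.5  -7.9   2.3   3.5   0.6]
t 7.2167 q [-0.23   0.968 -0.552  2.127  1.969  1.67   0.286] p [0.5978 0.0991 0.0649] F [-0.6  0.8  0. ] w 0.0003
[[-0.573 -0.218  0.79 ]
 [-0.82   0.149 -0.553]
 [ 0.003 -0.964 -0.264]]
units [-0.03 -1.54 -0.44]
```

View pics/top2.png

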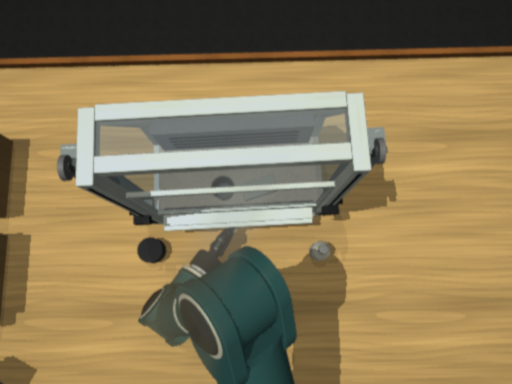

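View pics/scene2.png

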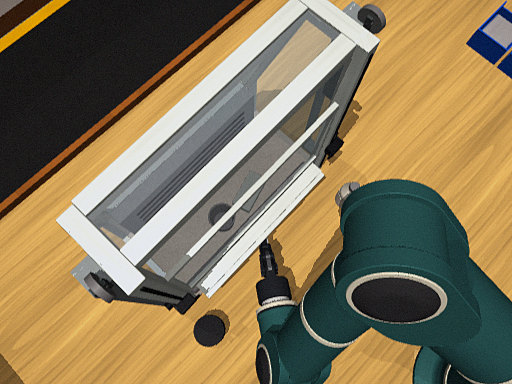

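Emit:
servo_tool(
  translation=[
    [0,-0.12,-0.03],
    [0,-0.23,-0.06],
    [0,-0.35,-0.1],
    [0,-0.46,-0.13],
    [0,-0.58,-0.16],
    [0,-0.69,-0.19],
    [0,-0.81,-0.22],
    [0,-0.93,-0.25],
  ],
  angular=[
    [0,0,0],
    [0,0,0],
    [0,0,0],
    [0,0,0],
    [0,0,0],
    [0,0,0],
    [0,0,0],
    [0,0,0],
  ],
  grip=[0,0,0,0,0,0,0,0],
)

```text
time_s: 7.88
tcp_pos: [0.5978, 0.0993, 0.0891]
tool_rot: [-0.988, 1.891, -1.443]
ft_force: [-0.0, 2.0, -4.6]
gripper_width: 0.0004
```

```bash
cat >> h.py <<'E'
def lip(d,print_=True):
    c=cloud(d)[...,:3]; px=d['pixels'].astype(int)
    # lip frame: s = along y, x' = perpendicular
    n=np.array([1,.030]); n/=np.linalg.norm(n)
    xp=(c[...,0]*n[0]+c[...,1]*n[1])-(.577*n[0]+.09*n[1])
    br=px.min(-1)>140
    m=br&(xp>.014)&(xp<.036)&(c[...,2]>.09)&(c[...,2]<.24)&(((c[...,1]>-.09)&(c[...,1]<.02))|((c[...,1]>.18)&(c[...,1]<.27)))
    z=c[...,2][m]; h,e=np.histogram(z,bins=np.arange(.09,.24,.004)); k=h.argmax()
    z=z[abs(z-e[k]-.002)<.008]
    return np.median(z),np.mean(z),len(z)
def clips(d):
    c=cloud(d)[...,:3]; px=d['pixels'].astype(int).sum(-1); o=[]
    for y in (.328,-.140):
        m=(px<110)&(abs(c[...,1]-y)<.03)&(abs(c[...,0]-.595)<.03)&(abs(c[...,2]-.197)<.008); o.append((np.median(c[...,2][m]),np.mean(c[...,2][m]),m.sum()))
    return o
E
python3 -c "
from h import *
st()
for n in ('scene','top'):
    d0=dict(np.load(n+'0.npz')); print(n,lip(d0),clips(d0))
    d=cam(n,n+'3'); print(n,lip(d))
"
```

```text
t 7.8833 q [-0.218  0.914 -0.572  2.143  1.947  1.656  0.32 ] p [0.5978 0.0993 0.0891] F [-0.   2.  -4.6] w 0.0004
[[-0.572 -0.219  0.79 ]
 [-0.82   0.149 -0.553]
 [ 0.003 -0.964 -0.265]]
scene (np.float64(0.11697359329173546), np.float64(0.11699206588210315), 790) [(np.float64(0.19725277159535198), np.float64(0.19690858385772658), np.int64(252)), (np.float64(0.1970907762454847), np.float64(0.19672051151001055), np.int64(188))]
scene (np.float64(0.12451277373224012), np.float64(0.12449617055264822), 798)
top (np.float64(0.11617543380832096), np.float64(0.1160724757722996), 610) [(np.float64(0.19698734925577255), np.float64(0.19676210616731857), np.int64(109)), (np.float64(0.19632583660817937), np.float64(0.19606252160594942), np.int64(136))]
top (np.float64(0.12443696984643704), np.float64(0.12447449202769892), 608)
```

```bash
python3 -c "
from h import *
for n in ('scene','top'):
  for t in '03':
    d=dict(np.load(n+t+'.npz')); c=cloud(d)[...,:3]; px=d['pixels'].astype(int)
    n_=np.array([1,.030]); xp=(c[...,0]+.03*c[...,1])-(.577+.03*.09)
    for a,b in ((-.08,0),(0,.06),(.19,.26)):
      for x0,x1 in ((.003,.009),(.016,.022),(.022,.028),(.028,.034)):
        m=(xp>x0)&(xp<x1)&(c[...,1]>a)&(c[...,1]<b)&(c[...,2]>.09)&(c[...,2]<.15); z=c[...,2][m]
        print(n,t,a,x0,m.sum(),np.median(z).round(4),z.std().round(4))
"
```

```text
scene 0 -0.08 0.003 84 0.1108 0.0018
scene 0 -0.08 0.016 80 0.1168 0.0016
scene 0 -0.08 0.022 81 0.1173 0.0017
scene 0 -0.08 0.028 81 0.1172 0.002
scene 0 0 0.003 60 0.1109 0.0019
scene 0 0 0.016 63 0.1171 0.0019
scene 0 0 0.022 63 0.1169 0.0015
scene 0 0 0.028 60 0.1165 0.0017
scene 0 0.19 0.003 82 0.1109 0.0015
scene 0 0.19 0.016 82 0.1166 0.0016
scene 0 0.19 0.022 84 0.117 0.0018
scene 0 0.19 0.028 79 0.1174 0.0015
scene 3 -0.08 0.003 79 0.118 0.0016
scene 3 -0.08 0.016 81 0.1239 0.0016
scene 3 -0.08 0.022 81 0.1245 0.002
scene 3 -0.08 0.028 79 0.1244 0.0018
scene 3 0 0.003 64 0.1186 0.002
scene 3 0 0.016 67 0.1247 0.0019
scene 3 0 0.022 63 0.1243 0.0021
scene 3 0 0.028 65 0.1248 0.0016
scene 3 0.19 0.003 81 0.1183 0.0018
scene 3 0.19 0.016 84 0.1245 0.0018
scene 3 0.19 0.022 83 0.1247 0.0018
scene 3 0.19 0.028 84 0.1245 0.0017
top 0 -0.08 0.003 62 0.11 0.0021
top 0 -0.08 0.016 64 0.1161 0.002
top 0 -0.08 0.022 60 0.1162 0.0022
top 0 -0.08 0.028 66 0.1165 0.002
top 0 0 0.003 50 0.1105 0.0022
top 0 0 0.016 52 0.116 0.002
top 0 0 0.022 51 0.116 0.0024
top 0 0 0.028 49 0.1159 0.002
top 0 0.19 0.003 59 0.11 0.0023
top 0 0.19 0.016 60 0.1165 0.0023
top 0 0.19 0.022 55 0.1166 0.0024
top 0 0.19 0.028 56 0.1165 0.0021
top 3 -0.08 0.003 67 0.1182 0.0021
top 3 -0.08 0.016 69 0.1242 0.0022
top 3 -0.08 0.022 72 0.1243 0.0021
top 3 -0.08 0.028 62 0.1243 0.0021
top 3 0 0.003 48 0.1183 0.0021
top 3 0 0.016 50 0.125 0.002
top 3 0 0.022 50 0.1244 0.0018
top 3 0 0.028 52 0.1244 0.0021
top 3 0.19 0.003 55 0.1181 0.0022
top 3 0.19 0.016 58 0.1247 0.0023
top 3 0.19 0.022 59 0.1248 0.0023
top 3 0.19 0.028 58 0.1242 0.002
```

Emit:
servo_tool(
  translation=[
    [0,-0.19,-0.05],
    [0,-0.39,-0.11],
    [0,-0.58,-0.16],
    [0,-0.77,-0.21],
    [0,-0.97,-0.27],
    [0,-1.16,-0.32],
    [0,-1.35,-0.37],
    [0,-1.54,-0.42],
    [0,-1.74,-0.48],
    [0,-1.93,-0.53],
  ],
  angular=[
    [0,0,0],
    [0,0,0],
    [0,0,0],
    [0,0,0],
    [0,0,0],
    [0,0,0],
    [0,0,0],
    [0,0,0],
    [0,0,0],
    [0,0,0],
  ],
  grip=[0,0,0,0,0,0,0,0,0,0],
)

```text
time_s: 8.82
tcp_pos: [0.5979, 0.0993, 0.14]
tool_rot: [-0.987, 1.89, -1.444]
ft_force: [-1.9, 1.2, -4.5]
gripper_width: -0.0003
```

```bash
python3 -c "
from h import *
st()
for n in ('scene','top'):
    d=cam(n,n+'4'); print(n,lip(d),clips(d))
st()
"
```

```text
t 8.8167 q [-0.192  0.798 -0.614  2.166  1.899  1.623  0.396] p [0.5979 0.0993 0.14  ] F [-1.9  1.2 -4.5] w -0.0003
[[-0.573 -0.218  0.79 ]
 [-0.82   0.149 -0.553]
 [ 0.002 -0.964 -0.264]]
scene (np.float64(0.17533532586597617), np.float64(0.17534628798596258), 884) [(np.float64(0.19693309941131543), np.float64(0.19670076536874198), np.int64(241)), (np.float64(0.19701387734987574), np.float64(0.19656185920614178), np.int64(187))]
top (np.float64(0.17577456183814277), np.float64(0.1756987998363075), 672) [(np.float64(0.1952899358999971), np.float64(0.19546796585204002), np.int64(21)), (np.float64(0.1961124589828671), np.float64(0.19612495551728265), np.int64(129))]
t 8.9167 q [-0.192  0.798 -0.614  2.165  1.9    1.623  0.396] p [0.5982 0.0993 0.1407] F [ 0.1 -0.6  0. ] w -0.0
[[-0.573 -0.216  0.791]
 [-0.82   0.15  -0.553]
 [ 0.001 -0.965 -0.263]]
```

View pics/scene4.png

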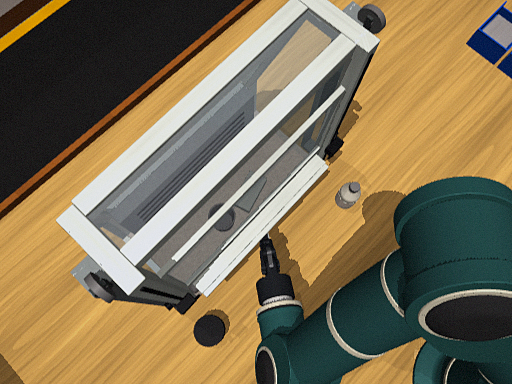

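Emit:
servo_tool(
  translation=[
    [0,-0.1,-0.03],
    [0,-0.2,-0.06],
    [0,-0.3,-0.08],
    [0,-0.4,-0.11],
    [0,-0.5,-0.14],
    [0,-0.6,-0.16],
    [0,-0.7,-0.19],
    [0,-0.77,-0.21],
    [0,-0.81,-0.22],
    [0,-0.81,-0.22],
  ],
  angular=[
    [0,0,0],
    [0,0,0],
    [0,0,0],
    [0,0,0],
    [0,0,0],
    [0,0,0],
    [0,0,0],
    [0,0,0],
    [0,0,0],
    [0,0,0],
  ],
  grip=[0,0,0,0,0,0,0,0,0,0],
)

```text
time_s: 9.75
tcp_pos: [0.5983, 0.0993, 0.162]
tool_rot: [-0.985, 1.889, -1.444]
ft_force: [-1.3, -0.5, -2.5]
gripper_width: -0.0002
```

```bash
python3 -c "
from h import *
for n in ('scene','top'):
    d=cam(n,n+'5'); print(n,lip(d),clips(d))
delta([.598,.099,.14])
"
```

```text
scene (np.float64(0.1975774506879422), np.float64(0.19761632737447432), 921) [(np.float64(0.19720489453073686), np.float64(0.19688619964278004), np.int64(245)), (np.float64(0.19702903774725544), np.float64(0.1968721650200121), np.int64(187))]
top (np.float64(0.19698013913779544), np.float64(0.1969524627112066), 689) [(np.float64(0.19638701486197008), np.float64(0.19582124549767832), np.int64(26)), (np.float64(0.1960849308672088), np.float64(0.19613190119154464), np.int64(125))]
t 9.85 q [-0.18   0.75  -0.631  2.171  1.879  1.607  0.43 ] p [0.5983 0.0994 0.1618] F [-0.5  0.  -1.3] w 0.0001
[[-0.573 -0.216  0.791]
 [-0.82   0.15  -0.553]
 [ 0.001 -0.965 -0.263]]
units [0.02 0.84 0.23]
```

Emit:
servo_tool(
  translation=[
    [0,0.3,0.08],
    [0,0.65,0.17],
    [0,1.0,0.27],
    [0,1.3,0.35],
    [0,1.55,0.42],
    [0,1.55,-0.3],
    [0,1.55,-1.1],
    [0,1.55,-1.9],
    [0,1.55,-2.7],
    [0,1.55,-3.2],
  ],
  angular=[
    [0,0,0],
    [0,0,0],
    [0,0,0],
    [0,0,0],
    [0,0,0],
    [0,0,0],
    [0,0,0],
    [0,0,0],
    [0,0,0],
    [0,0,0],
  ],
  grip=[0,0,0,0,0,0,0,0,0,0],
)

```text
time_s: 10.68
tcp_pos: [0.5255, 0.1506, 0.1453]
tool_rot: [-0.987, 1.888, -1.443]
ft_force: [0.1, -0.3, -0.2]
gripper_width: -0.0002
```

```bash
python3 -c "
from h import *
st()
for n in ('scene','top'):
    d=cam(n,n+'6'); print(n,lip(d),clips(d))
st()
"
```

```text
t 10.6833 q [-0.314  0.81  -0.703  2.208  1.74   1.751  0.319] p [0.5255 0.1506 0.1453] F [ 0.1 -0.3 -0.2] w -0.0002
[[-0.572 -0.217  0.791]
 [-0.82   0.149 -0.552]
 [ 0.001 -0.965 -0.263]]
scene (np.float64(0.1975316946270249), np.float64(0.1975106706714985), 921) [(np.float64(0.19734107920057697), np.float64(0.1970317298656463), np.int64(243)), (np.float64(0.19676063482853756), np.float64(0.19657406160134777), np.int64(188))]
top (np.float64(0.19677188116201094), np.float64(0.19671267520238161), 691) [(np.float64(0.19706934301947454), np.float64(0.19694279461591122), np.int64(35)), (np.float64(0.19584405911397806), np.float64(0.1958451542532521), np.int64(133))]
t 10.7833 q [-0.314  0.81  -0.703  2.208  1.742  1.75   0.319] p [0.5259 0.151  0.1452] F [-0.5  1.2 -0.5] w 0.0
[[-0.571 -0.217  0.792]
 [-0.821  0.15  -0.551]
 [ 0.001 -0.965 -0.264]]
```

View pics/scene6.png

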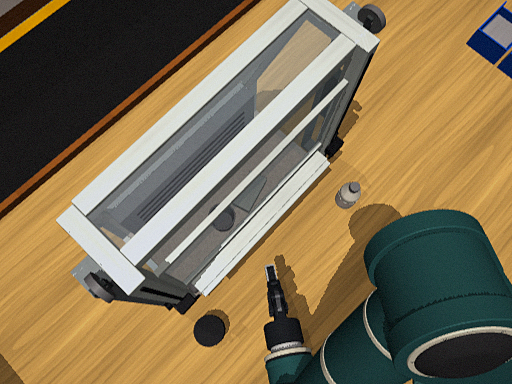

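View pics/top6.png

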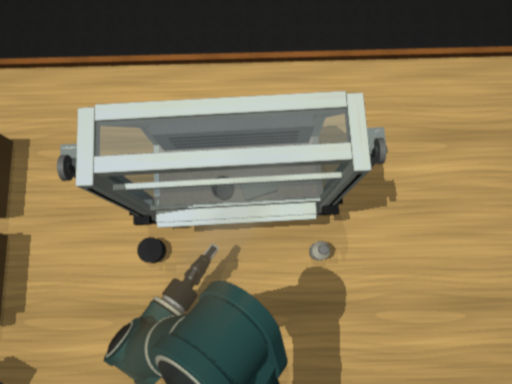

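The hand is clear at (270,267) in the scene picture. The lip stands level with the clips at (187,300) and (335,146), and the spool and bottle are at the same pixels as at the start. I'm handing it in.

```bash
python3 -c "
from h import *
print(robot.hand_in())"
```

```text
the job is handed in; nothing more can be done
None
```

The window is open at the marks, the hand is clear, and the job is handed in at about 10.8 s of robot time. I pushed the lip up from below with the shut fingers, in slow steps, then lowered and withdrew the hand. The window rose about 80 mm.

- **Lip height:** measured from the cameras after the hand was away, the lip's upper side was at 0.1975 m (scene) and 0.1968 m (top). The clip tops were at 0.1958 to 0.1973 m. The lip is 13 mm thick and the clip points lie 13 mm below the clip tops, so the underside should be level with the points to about 1 mm. The limit is 8 mm.
- **Agreement:** the two cameras differ by less than 1 mm. I inferred the pointer height from the clip tops and did not measure the points themselves.
- **Hold:** the measured height did not change after the hand left. The pushing force stayed at about 5 N or less.
- **Bystanders:** the bottle and spool are at the same picture positions as at the start. I judged the pot and block only by eye through the glass; they look undisturbed, and the fingers reached only about 20 mm past the lip's front edge.

No check failed.

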